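# Raise the candle shelf of the decanting stand to the top rung

## Robot

A 6-joint arm with a two-finger parallel gripper is mounted at the origin on a cart in front of the work surface, level with it; the furniture and walls round the work are solid. World frame = base frame: x ahead of the robot, y to its left, z up, the work surface at z = 0. Lengths are in m, angles in degrees, forces in N, time in s.
With the tool pointing down it reaches from about 0.3 to 0.75 m from the base axis. Payload 8.5 kg.
Tool frame: the origin (TCP) lies on the centre line of the jaws, within the pads' length; the fingertips stand 25 mm ahead of it and the grasp point (between the pads) lies 6 mm ahead of it; z points along the fingers, y is the line along which they close (so a half turn about z gives the same grasp; the last joint's range is limited). The gripper opens to 85 mm and grips with 20 to 120 N. Pads are 22 mm wide; open, the fingers measure 114 mm over their backs; the gripper's body (76 mm by 85 mm) begins 54 mm behind the grasp point. The pads swing forward as they close: fully open they stand 13 mm farther back than shut.
Start: joints at [-87.737, 21.807, 74.336, -0, 83.858, -12.336], TCP at [0.139, -0.532, 0.256] pointing down, gripper open.
Joint ranges: [-178.18, 178.18], [-50.72, 133.34], [12.68, 142.11], [-81.47, 261.47], [9.98, 163.14], [-165.26, 165.26]. Speed limits (degrees/s): [136.94, 136.94, 180, 180, 180, 180].

## Interface

Orientations are given as a 3x3 rotation matrix whose columns are the frame's x, y, z axes.
In Python, from rig import telemetry, optics, env gives the robot as it stands.
- The arm moves only by the tool send_rows, never from a script. Its argument "deltas" is a list that holds one entry, the list of rows, each a list of 7 numbers: the shift along the tool's x, y, z in m, then the turn, a rotation vector about the tool's x, y, z in rad, then the opening, from -1 (shut) to 1 (fully open), so that 0 is half open. In form: [[[x, y, z, ax, ay, az, grip], ...]]. A call has 1 to 12 rows; each row shifts and turns the commanded pose from where the row before left it, along the tool's axes as they then stand; what a row does not reach is not made up. A row lasts 1/8 s, in which the tool goes at most 62.5 mm and 10.7 degrees, less where a joint would pass 70% of its speed; a pose out of reach is approached as far as the arm can. A call is refused whole if a number of a shift passes 0.0625 or a number of a turn 0.188, either way. A call with a gripper value outside its range is refused whole. The fingers move at their own pace and stop on an object; "squeeze" is the grip in N (left out, the last holds). Time passes only in rows, so rows that do not move let the fingers close. It gives the time, the measured TCP pose, the force, the opening and the grip force at its end, in the units of the state.
- telemetry.observe(): the state, without advancing time (a new reading comes with each control period).
- optics.get_image(name): name is "scene" or "top"; returns a dict with "image" (480x640x3 uint8, red, green, blue), "range_z" (480x640 float32, m along the optical axis (not along the pixel's ray), 0 where there is no reading), "K" (3x3 intrinsics, pixels), "rvec" (rotation vector, rad) and "tvec" (3), from world to camera coordinates, as OpenCV has them. Camera axes: x right, y down, z forward; pixel columns grow to the right and rows downward; lengths in m; the calibration is good to about 2 mm. A picture is of the moment at which its call begins.
- env.close_job(): hands the job in; it is judged then, once.
The state is a dict: "time_s": time; "q": joint angles; "qvel": joint speeds; "joint_efforts": joint torques, N m; "position": TCP position; "tool_rot": TCP orientation; "ft_force": force on the tool from outside, world axes, zero at the start; "wrist_torque": the same for the moment, N m; "grip_width": finger opening in m; "gripper_force": force on a finger pad.
Only numpy, scipy, OpenCV 4.12 (cv2) and the standard library are available. Lean on these libraries where they do the work, as an engineer would, in place of code of your own. Each camera call takes 0.05 s, during which the arm holds its last target. There are 200 camera calls.

## Task

Get the decanting light ready: take the ladder stand's candle shelf by its wooden grip and raise it past the top rung until the gravity pawl has swung back over that rung, lower it gently until the pawl carries it, and let go. Then set the loose candle that has no dish upright in the middle of the shelf's pan. Do not drop the shelf or the candle or press the shelf down hard onto the rung, and leave the other things on the chest where they are.

Things in the scene. Friction and masses are not known exactly. Their poses are not given: they have to be found in the camera images.
- stand: Ladder stand, heavy, does not move: wooden base 200 x 156 x 16 mm with an upright steel ladder at its back, on which a candle shelf (round pan, brackets, wooden grip in front) slides up and down. Origin under the base; x axis level from the grip towards the ladder, y across, z up.
- ladder (a point): Foot of the ladder, on the base between its two rods (12 mm thick, 90 mm apart, 310 mm high). Four round rungs, 10 mm thick, 50 mm apart, their tops nominally 64, 114, 164 and 214 mm above the chest. The rods are clamped in sockets, so all rungs together stand up to 12 mm higher or lower than that, differently each time and not measured: feel it. Axes as the stand's.
- lift (a joint): Height of the shelf, m: 0 = right down on its buffers (start), grows upwards, end stop 0.178. Shelf with pawl: 0.5 to 0.8 kg, friction about 1 N; falls unless held or hung. The pawl hangs on the top rung at 0.135 +-0.012 (rungs below: 0.085, 0.035). Going up, it tilts from 16 mm below a hanging height and swings back 8 mm above it; then lower to seat: the weight goes off the hand.
- grip (a point): Middle of the shelf's wooden grip, a bar 54 mm long (along the stand's x), 18 mm wide (y), 26 mm high, in front of the pan; take it from above across its width. Moves with the shelf; 54 mm above the chest at lift 0.
- pan (a point): Middle of the flat floor of the shelf's round pan, on its upper face; inner diameter 82 mm, rim 7 mm high. Moves with the shelf (50 mm above the chest at lift 0); 105 mm in front of the ladder, 80 mm behind the grip point. Axes as the stand's.
- pawl: Gravity pawl on the shelf, between pan and ladder; origin on its pin, 75 mm behind the pan's middle, 45 mm above its floor. An arm slopes 33 mm to the ladder to a flat toe that rests on a rung (16.5 mm below the pin); a round counterweight in front of the pin swings the toe up to its stop. Axes as the stand's when home; a passing rung tilts it about +y, up to 0.4 rad.
- candle: Plain white unlit pillar candle, 56 to 62 mm thick and 66 mm high, 0.11 kg, no dish; origin at the middle of its underside, z up. Stands on the chest.
- glass: Tasting glass standing on the chest, 64 mm wide, 155 mm high; origin under its foot. Not to be disturbed.
- matchbox: Matchbox lying on the chest, 36 x 54 x 16 mm; origin under its middle. Not to be disturbed.
- foil_cutter: Small black foil cutter lying on the chest, 33 x 46 x 14 mm; origin under its middle. Not to be disturbed.
- cork: Wine cork lying on the chest, 24 mm thick, 45 mm long; origin under its middle. Not to be disturbed.

How it is judged:
By the outcome, as a careful person would: the job done as asked, in the order asked, and still so for the second after the job is handed in, with the robot touching nothing.
It also fails if it takes over 64 s, if anything falls off the work surface, if the arm or the gripper's body presses on something with over 40 N, if the wrist force passes 120 N, or if a joint passes its speed limit or range.

## Working session

There is one attempt and no reset: what is moved stays moved. The work goes in short steps, Python scripts to look and compute and a tool call to move; the robot and the scene stay as the last step left them, time stands still between calls to the robot, and variables do not carry over. Pictures are saved under pics/ and viewed, at most 10 in all, crops included, and the job is handed in when it is done.

Besides the shell and the picture viewer there is one more tool, called after "Emit:" by a JSON object that holds its "name" and its "arguments", one argument or row to a line. send_rows: Moves the arm, as the interface text tells. Its arguments: {"type":"object","properties":{"deltas":{"type":"array"},"squeeze":{"type":"number"}},"required":["deltas"]}

```bash
mkdir -p pics; cat > h.py <<'E'
import numpy as np, cv2
from rig import telemetry, optics, env
def look(n,fn=None):
    d=optics.get_image(n)
    if fn: cv2.imwrite('pics/'+fn,d['image'][:,:,::-1])
    np.savez('/tmp/'+n+'.npz',**d); return d
def cloud(d):
    K=d['K'];R=cv2.Rodrigues(np.array(d['rvec'],float))[0];t=np.array(d['tvec'],float).ravel()
    z=d['range_z'].astype(float);v,u=np.mgrid[:480,:640]
    c=np.stack([(u-K[0,2])/K[0,0]*z,(v-K[1,2])/K[1,1]*z,z],-1)
    P=(c-t)@R; P[z==0]=np.nan; return P
def st():
    s=telemetry.observe(); print({k:np.round(s[k],4).tolist() for k in ('time_s','q','position','tool_rot','ft_force','grip_width','gripper_force')})
E
python3 - <<'E'
from h import *
for n in('scene','top'):
    d=look(n,n+'1.png'); print(n,-cv2.Rodrigues(np.array(d['rvec'],float))[0].T@np.array(d['tvec'],float).ravel())
st()
E
```

```text
scene [0.01091866 0.47649296 0.79779747]
top [0.41083113 0.0903002  0.97419179]
{'time_s': 0.1, 'q': [-87.7345, 21.8397, 74.3811, -0.0003, 83.8584, -12.3347], 'position': [0.1386, -0.532, 0.2557], 'tool_rot': [[0.9677, 0.2521, -0.0001], [0.2521, -0.9677, 0.0014], [0.0003, -0.0014, -1.0]], 'ft_force': [-0.7911, 0.0781, 0.0327], 'grip_width': 0.0852, 'gripper_force': 0.0}
```

View pics/scene1.png

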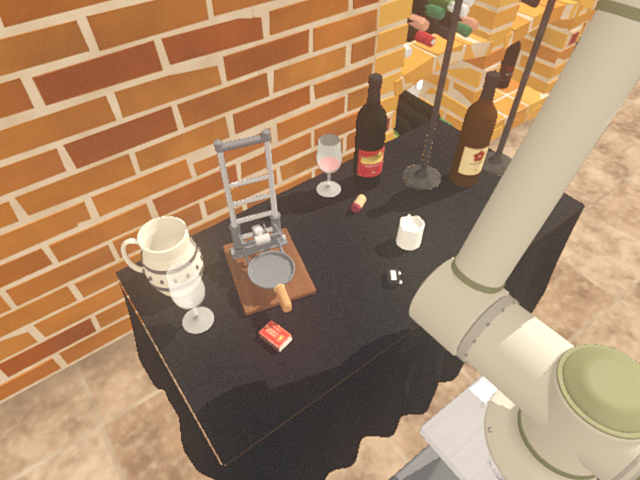

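View pics/top1.png

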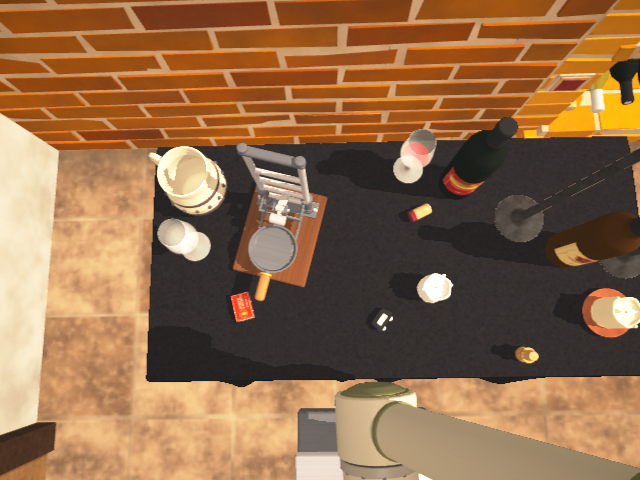

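The top view shows the pan near (272,248), the grip at about (263,287), the dishless candle at (435,288), the matchbox at (243,306) and the foil cutter at (381,318). The candle at (612,312) has a dish.

```bash
python3 - <<'E'
from h import *
A={}
for n in('top','scene'):
    d=np.load('/tmp/%s.npz'%n); P=cloud(d); im=d['image'].astype(int); A[n]=P
    hsv=cv2.cvtColor(d['image'],cv2.COLOR_RGB2HSV)
    boxes={'top':{'grip':(250,270,275,304),'candle':(410,268,460,308),'pan':(245,222,300,275),'match':(225,288,260,325)},
     'scene':{'grip':(268,278,298,315),'candle':(390,210,430,255),'pan':(245,248,300,292),'match':(255,318,295,355)}}[n]
    for k,(a,b,c,e) in boxes.items():
        p=P[b:e,a:c].reshape(-1,3); h=hsv[b:e,a:c].reshape(-1,3)
        lo,hi={'grip':(.05,.08),'candle':(.055,.075),'pan':(.043,.055),'match':(.008,.03)}[k]
        m=(p[:,2]>lo)&(p[:,2]<hi)
        if k=='grip': m&=(h[:,1]>90)
        if k=='pan': m&=(h[:,1]<90)
        q=p[m]; 
        (cx,cy),(w,l),a_=cv2.minAreaRect((q[:,:2]*1000).astype(np.float32))
        (ex,ey),r=cv2.minEnclosingCircle((q[:,:2]*1000).astype(np.float32))
        print(n,k,m.sum(),'mean',q.mean(0).round(4),'rect',np.round([cx,cy,w,l,a_],1),'circ',np.round([ex,ey,r],1),'z',np.percentile(q[:,2],[5,50,95]).round(4))
    # board
    b,a=(150,225) if n=='top' else (220,220)
    p=P[b:b+150,a:a+110].reshape(-1,3);h=hsv[b:b+150,a:a+110].reshape(-1,3)
    q=p[(abs(p[:,2]-.016)<.004)&(h[:,1]>80)&(h[:,0]<20)]
    print('board',len(q),cv2.minAreaRect((q[:,:2]*1000).astype(np.float32)))
E
```

```text
top grip 278 mean [0.4811 0.2194 0.065 ] rect [481.3 219.7  20.7  56.4  75.6] circ [481.1 218.7  28.4] z [0.0561 0.0659 0.0696]
top candle 329 mean [ 0.4749 -0.1232  0.0598] rect [ 474.3 -124.    53.4   53.5   37.9] circ [ 475.2 -121.8   29.1] z [0.0554 0.0596 0.0652]
top pan 1606 mean [0.5591 0.2    0.0507] rect [562.1 201.   92.7 104.5  78.6] circ [568.3 194.   60.4] z [0.0477 0.0507 0.0539]
top match 473 mean [0.4442 0.2673 0.0167] rect [444.6 267.9  54.5  36.2  14.4] circ [444.1 268.5  31.6] z [0.0137 0.0168 0.0198]
board 2973 ((568.6419677734375, 197.16876220703125), (156.1527099609375, 259.3949890136719), 75.08456420898438)
scene grip 276 mean [0.4747 0.2211 0.0629] rect [487.6 214.3  35.6  81.1  54.3] circ [480.1 203.9  40.9] z [0.0523 0.0645 0.0677]
scene candle 205 mean [ 0.4688 -0.1233  0.0594] rect [ 469.4 -125.1   53.    55.    41. ] circ [ 471.1 -124.1   29.8] z [0.0555 0.0591 0.0643]
scene pan 1226 mean [0.5574 0.1982 0.0501] rect [559.4 197.9  94.4 107.9  72.3] circ [565.6 200.7  62.1] z [0.0475 0.0499 0.0536]
scene match 505 mean [0.4381 0.2676 0.0155] rect [440.7 267.1  56.   37.3  14.9] circ [439.8 267.1  32.7] z [0.0106 0.0159 0.0182]
board 2837 ((545.5445556640625, 201.16326904296875), (155.62060546875, 299.4902648925781), 74.9272232055664)
```

```bash
python3 - <<'E'
import numpy as np,cv2
t=np.load('/tmp/top.npz')['image'][130:330,150:350,::-1]; s=np.load('/tmp/scene.npz')['image'][120:350,190:330,::-1]
o=np.hstack([cv2.resize(t,(440,560),interpolation=3) if 0 else cv2.resize(t,(460,460),interpolation=3),cv2.resize(s,(280,460),interpolation=3)])
cv2.imwrite('pics/crop.png',o)
E
```

```text
(no output)
```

View pics/crop.png

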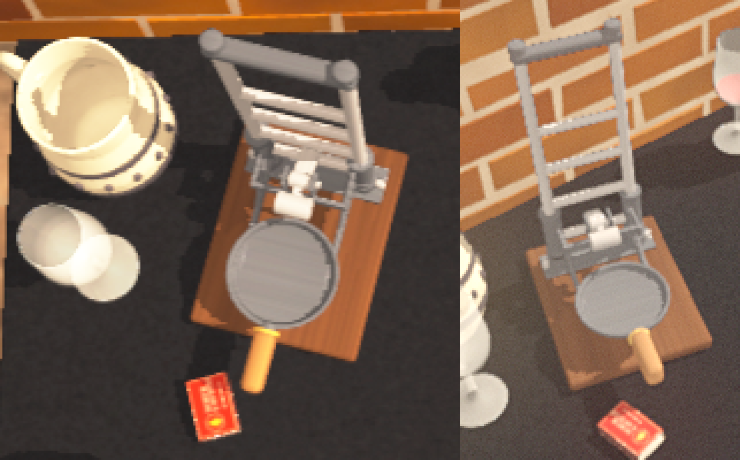

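Emit:
{"name": "send_rows", "arguments": {
  "deltas": [
    [[0.043,-0.032,0,0,0,0,0.1],[0.043,-0.032,0,0,0,0,0.1],[0.043,-0.032,0,0,0,0,0.1],[0.043,-0.032,0,0,0,0,0.1],[0.043,-0.032,0,0,0,0,0.1],[0.043,-0.032,0,0,0,0,0.1],[0.03,-0.049,0,0,0,0,0.1],[0.03,-0.049,0,0,0,0,0.1],[0.03,-0.049,0,0,0,0,0.1],[0.03,-0.049,0,0,0,0,0.1],[0.03,-0.049,0,0,0,0,0.1],[0.03,-0.049,0,0,0,0,0.1]]
  ],
  "squeeze": 40
}}

```text
time_s: 1.6
position: [0.4401, 0.0504, 0.2563]
tool_rot: [[0.968, 0.252, -0.0], [0.252, -0.968, -0.0], [-0.0, 0.0, -1.0]]
ft_force: [0.2, -1.0, -0.7]
grip_width: 0.0468
gripper_force: 0.0
```

```bash
cat >> h.py <<'E'
def to(p,yaw):
    """remaining: rotation vector in tool axes, and shift in the tool axes AFTER the turn"""
    from scipy.spatial.transform import Rotation as Ro
    s=telemetry.observe();R=np.array(s['tool_rot']).reshape(3,3)
    c,n=np.cos(np.radians(yaw)),np.sin(np.radians(yaw))
    T=np.array([[c,n,0],[n,-c,0],[0,0,-1]])
    d=np.array(p)-s['position']
    print('turn',Ro.from_matrix(R.T@T).as_rotvec().round(4),'shift after',(T.T@d).round(4),'now',(R.T@d).round(4))
E
python3 -c "
from h import *
st();to([.480,.2195,.12],-15)"
```

```text
{'time_s': 1.6, 'q': [-8.844, 11.0235, 90.0608, -0.005, 78.9173, 66.5578], 'position': [0.4401, 0.0504, 0.2563], 'tool_rot': [[0.9677, 0.2521, -0.0], [0.2521, -0.9677, -0.0001], [-0.0001, 0.0001, -1.0]], 'ft_force': [0.2389, -0.9771, -0.6536], 'grip_width': 0.0468, 'gripper_force': 0.0}
turn [1.000e-04 0.000e+00 5.166e-01] shift after [-0.0053 -0.1736  0.1363] now [ 0.0812 -0.1536  0.1363]
```

Emit:
{"name": "send_rows", "arguments": {
  "deltas": [
    [[0,0,0,0,0,0.172,0.1],[0,0,0,0,0,0.172,0.1],[0,0,0,0,0,0.172,0.1],[-0.0013,-0.0434,0,0,0,0,0.1],[-0.0013,-0.0434,0,0,0,0,0.1],[-0.0013,-0.0434,0,0,0,0,0.1],[-0.0013,-0.0434,0,0,0,0,0.1],[0,0,0.045,0,0,0,0.1],[0,0,0.045,0,0,0,0.1],[0,0,0.045,0,0,0,0.1],[0,0,0,0,0,0,0.1]]
  ]
}}

```text
time_s: 2.98
position: [0.4783, 0.2172, 0.119]
tool_rot: [[0.966, -0.258, -0.007], [-0.258, -0.966, -0.001], [-0.006, 0.003, -1.0]]
ft_force: [-0.2, 0.8, 1.2]
grip_width: 0.0466
gripper_force: 0.0
```

```bash
python3 -c "
from h import *
st();to([.480,.2195,.060],-15)
d=look('scene');look('top')
a=np.load('/tmp/top.npz')['image'][200:330,200:340,::-1];b=d['image'][220:350,220:360,::-1]
cv2.imwrite('pics/c2.png',np.hstack([cv2.resize(x,None,fx=2.8,fy=2.8,interpolation=3) for x in(a,b)]))"
```

```text
{'time_s': 2.975, 'q': [11.4989, 27.7911, 89.8022, -0.0006, 62.7969, 116.467], 'position': [0.4783, 0.2172, 0.119], 'tool_rot': [[0.9661, -0.2583, -0.0067], [-0.2583, -0.9661, -0.0014], [-0.0061, 0.003, -1.0]], 'ft_force': [-0.1711, 0.8345, 1.1646], 'grip_width': 0.0466, 'gripper_force': 0.0}
turn [0.003  0.0061 0.0006] shift after [ 0.001  -0.0026  0.059 ] now [ 0.0014 -0.0028  0.059 ]
```

View pics/c2.png

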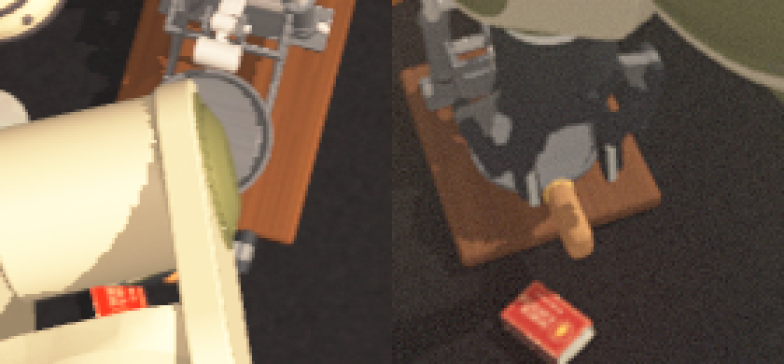

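The fingers straddle the grip line, with the grip at crop pixel (570,215), and nothing is touching. I'll descend and close.

Emit:
{"name": "send_rows", "arguments": {
  "deltas": [
    [[0.001,-0.0026,0.03,0,0,0,0.1],[0,0,0.02,0,0,0,0.1],[0,0,0.009,0,0,0,0.1],[0,0,0,0,0,0,0.1],[0,0,0,0,0,0,-0.3],[0,0,0,0,0,0,-1],[0,0,0,0,0,0,-1],[0,0,0,0,0,0,-1],[0,0,0,0,0,0,-1]]
  ]
}}

```text
time_s: 4.2
position: [0.4816, 0.2188, 0.0635]
tool_rot: [[0.966, -0.258, 0.001], [-0.258, -0.966, -0.002], [0.001, 0.001, -1.0]]
ft_force: [-1.8, -7.6, 8.0]
grip_width: 0.0172
gripper_force: 40.5
```

```bash
python3 -c "
from h import *
st();to([.480,.2195,.060],-15)"
```

```text
{'time_s': 4.2, 'q': [11.6479, 32.5572, 92.7543, -0.1262, 54.665, 116.6819], 'position': [0.4816, 0.2188, 0.0635], 'tool_rot': [[0.9661, -0.2582, 0.0008], [-0.2582, -0.9661, -0.0017], [0.0012, 0.0014, -1.0]], 'ft_force': [-1.7521, -7.5676, 7.9505], 'grip_width': 0.0172, 'gripper_force': 40.4546}
turn [ 0.0014 -0.0012  0.0007] shift after [-0.0017 -0.0002  0.0035] now [-0.0017 -0.0003  0.0035]
```

Emit:
{"name": "send_rows", "arguments": {
  "deltas": [
    [[0,0.001,-0.01,0,0,0,-1],[0,0.001,-0.02,0,0,0,-1],[0,0,-0.02,0,0,0,-1],[0,0,-0.02,0,0,0,-1],[0,0,0,0,0,0,-1],[0,0,0,0,0,0,-1]]
  ],
  "squeeze": 55
}}

```text
time_s: 4.95
position: [0.4815, 0.2186, 0.1325]
tool_rot: [[0.966, -0.258, 0.002], [-0.258, -0.966, 0.002], [0.002, -0.002, -1.0]]
ft_force: [5.6, 6.1, -5.2]
grip_width: 0.017
gripper_force: 55.6
```

```bash
python3 -c "
from h import *
st();to([.480,.2195,.2245],-15)"
```

```text
{'time_s': 4.95, 'q': [11.5475, 26.8771, 88.6638, 0.0881, 64.2995, 116.4755], 'position': [0.4815, 0.2186, 0.1325], 'tool_rot': [[0.9661, -0.2582, 0.0025], [-0.2582, -0.9661, 0.0019], [0.0019, -0.0025, -1.0]], 'ft_force': [5.5659, 6.0661, -5.1519], 'grip_width': 0.017, 'gripper_force': 55.6014}
turn [-0.0025 -0.0019  0.0006] shift after [-0.0017 -0.0004 -0.092 ] now [-0.0015 -0.0007 -0.092 ]
```

Emit:
{"name": "send_rows", "arguments": {
  "deltas": [
    [[0.001,-0.001,-0.02,0,0,0,-1],[0,0,-0.02,0,0,0,-1],[0,0,-0.02,0,0,0,-1],[0,0,-0.02,0,0,0,-1],[0,0,-0.012,0,0,0,-1],[0,0,0,0,0,0,-1],[0,0,0,0,0,0,-1]]
  ]
}}

```text
time_s: 5.82
position: [0.4816, 0.2187, 0.2235]
tool_rot: [[0.966, -0.258, -0.002], [-0.258, -0.966, 0.0], [-0.002, 0.0, -1.0]]
ft_force: [-3.0, 3.3, -4.6]
grip_width: 0.0172
gripper_force: 55.9
```

```bash
python3 -c "
from h import *
st();
d=look('scene');look('top')
a=np.load('/tmp/top.npz')['image'][100:300,180:360,::-1];b=d['image'][110:310,190:340,::-1]
cv2.imwrite('pics/c3.png',np.hstack([cv2.resize(x,None,fx=2.4,fy=2.4,interpolation=3) for x in(a,b)]))"
```

```text
{'time_s': 5.825, 'q': [11.5755, 21.2712, 80.8922, 0.0292, 77.9392, 116.5263], 'position': [0.4816, 0.2187, 0.2235], 'tool_rot': [[0.9661, -0.2581, -0.0019], [-0.2581, -0.9661, 0.0001], [-0.0018, 0.0004, -1.0]], 'ft_force': [-3.0316, 3.3486, -4.6059], 'grip_width': 0.0172, 'gripper_force': 55.9036}
```

View pics/c3.png

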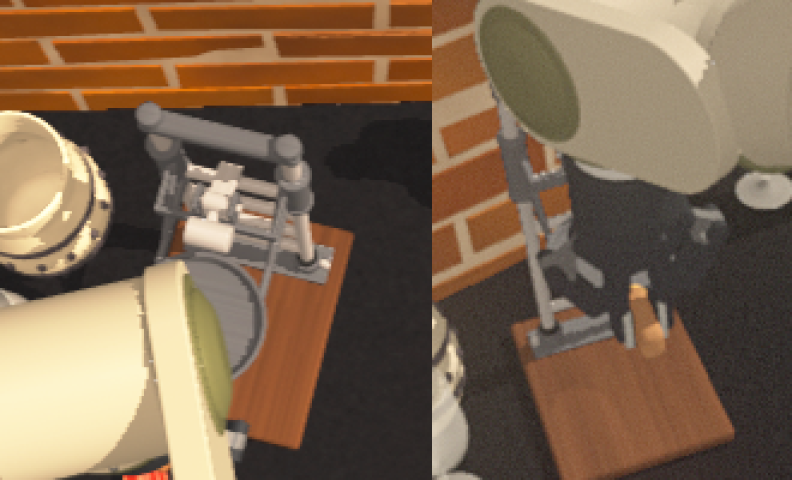

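The pawl's toe, at crop pixel (230,172), is above the top rung and the shelf is held. I'll lower it in small steps.

Emit:
{"name": "send_rows", "arguments": {
  "deltas": [
    [[0,0,0.004,0,0,0,-1],[0,0,0.004,0,0,0,-1],[0,0,0.002,0,0,0,-1],[0,0,0,0,0,0,-1],[0,0,0,0,0,0,-1]]
  ]
}}

```text
time_s: 6.55
position: [0.4816, 0.2187, 0.2136]
tool_rot: [[0.966, -0.258, -0.002], [-0.258, -0.966, 0.0], [-0.002, 0.001, -1.0]]
ft_force: [-4.7, 2.9, -7.2]
grip_width: 0.0172
gripper_force: 55.7
```

Emit:
{"name": "send_rows", "arguments": {
  "deltas": [
    [[0,0,0.001,0,0,0,-1],[0,0,0.001,0,0,0,-1],[0,0,0.001,0,0,0,-1],[0,0,0,0,0,0,-1]]
  ]
}}

```text
time_s: 7.05
position: [0.4816, 0.2187, 0.2107]
tool_rot: [[0.966, -0.258, -0.002], [-0.258, -0.966, 0.0], [-0.002, 0.0, -1.0]]
ft_force: [-3.7, 3.0, -6.5]
grip_width: 0.0171
gripper_force: 55.8
```

Emit:
{"name": "send_rows", "arguments": {
  "deltas": [
    [[0,0,0.001,0,0,0,-1],[0,0,0.001,0,0,0,-1],[0,0,0.001,0,0,0,-1],[0,0,0,0,0,0,-1]]
  ]
}}

```text
time_s: 7.55
position: [0.4816, 0.2187, 0.2077]
tool_rot: [[0.966, -0.258, -0.002], [-0.258, -0.966, 0.0], [-0.002, 0.0, -1.0]]
ft_force: [-4.2, 2.7, -6.1]
grip_width: 0.0172
gripper_force: 55.8
```

Lift is now about 0.144 and the weight is still on the hand.

Emit:
{"name": "send_rows", "arguments": {
  "deltas": [
    [[0,0,0.001,0,0,0,-1],[0,0,0.001,0,0,0,-1],[0,0,0.001,0,0,0,-1],[0,0,0,0,0,0,-1]]
  ]
}}

```text
time_s: 8.05
position: [0.4816, 0.2187, 0.2047]
tool_rot: [[0.966, -0.258, -0.002], [-0.258, -0.966, 0.0], [-0.002, 0.0, -1.0]]
ft_force: [-4.9, 2.5, -5.5]
grip_width: 0.0169
gripper_force: 55.8
```

Emit:
{"name": "send_rows", "arguments": {
  "deltas": [
    [[0,0,0.001,0,0,0,-1],[0,0,0.001,0,0,0,-1],[0,0,0,0,0,0,-1]]
  ]
}}

```text
time_s: 8.43
position: [0.4816, 0.2187, 0.2027]
tool_rot: [[0.966, -0.258, -0.002], [-0.258, -0.966, 0.0], [-0.002, 0.0, -1.0]]
ft_force: [-3.9, 3.5, -5.7]
grip_width: 0.0173
gripper_force: 55.9
```

Emit:
{"name": "send_rows", "arguments": {
  "deltas": [
    [[0,0,0.001,0,0,0,-1],[0,0,0.001,0,0,0,-1],[0,0,0,0,0,0,-1]]
  ]
}}

```text
time_s: 8.8
position: [0.4816, 0.2187, 0.201]
tool_rot: [[0.966, -0.258, -0.002], [-0.258, -0.966, 0.0], [-0.002, 0.0, -1.0]]
ft_force: [-5.3, 3.9, -4.5]
grip_width: 0.0172
gripper_force: 56.3
```

Emit:
{"name": "send_rows", "arguments": {
  "deltas": [
    [[0,0,0.0005,0,0,0,-1],[0,0,0.0005,0,0,0,-1],[0,0,0,0,0,0,-1]]
  ]
}}

```text
time_s: 9.18
position: [0.4816, 0.2187, 0.2008]
tool_rot: [[0.966, -0.258, -0.001], [-0.258, -0.966, 0.0], [-0.001, 0.0, -1.0]]
ft_force: [-6.2, 2.6, 1.9]
grip_width: 0.017
gripper_force: 57.0
```

Emit:
{"name": "send_rows", "arguments": {
  "deltas": [
    [[0,0,0.0005,0,0,0,-1],[0,0,0.0005,0,0,0,-1],[0,0,0,0,0,0,-1]]
  ]
}}

```text
time_s: 9.55
position: [0.4816, 0.2187, 0.2005]
tool_rot: [[0.966, -0.258, -0.0], [-0.258, -0.966, 0.0], [-0.0, -0.0, -1.0]]
ft_force: [-10.1, 2.0, 8.5]
grip_width: 0.0173
gripper_force: 57.8
```

The pawl is seated at lift of about 0.137. I'll take the press off, then open.

Emit:
{"name": "send_rows", "arguments": {
  "deltas": [
    [[0,0,-0.001,0,0,0,-1],[0,0,0,0,0,0,-1],[0,0,0,0,0,0,-0.5],[0,0,0,0,0,0,-0.3],[0,0,0,0,0,0,0],[0,0,0,0,0,0,0.1],[0,0,0,0,0,0,0.1]]
  ]
}}

```text
time_s: 10.42
position: [0.4822, 0.2185, 0.2003]
tool_rot: [[0.966, -0.258, 0.0], [-0.258, -0.966, -0.0], [0.0, 0.0, -1.0]]
ft_force: [-0.8, -0.2, -1.0]
grip_width: 0.0469
gripper_force: 0.0
```

Emit:
{"name": "send_rows", "arguments": {
  "deltas": [
    [[0,0,-0.02,0,0,0,0.1],[0,0,-0.03,0,0,0,0.1],[0,0,-0.03,0,0,0,0.1],[-0.03,0.04,-0.02,0,0,0,0.3],[-0.02,0.05,0,0,0,0,0.9],[-0.02,0.05,0,0,0,0,0.9],[-0.02,0.05,0,0,0,0,0.9],[0,0.05,0,0,0,0,0.9]]
  ]
}}

```text
time_s: 11.42
position: [0.3316, 0.0093, 0.3006]
tool_rot: [[0.966, -0.257, 0.001], [-0.257, -0.966, -0.0], [0.001, 0.0, -1.0]]
ft_force: [0.8, -0.1, 0.4]
grip_width: 0.0814
gripper_force: 0.0
```

```bash
python3 -c "
from h import *
st()
d=look('scene');look('top')
a=np.load('/tmp/top.npz')['image'][100:330,180:480,::-1];b=d['image'][110:310,190:340,::-1]
cv2.imwrite('pics/c4.png',np.hstack([cv2.resize(a,(450,345),interpolation=3),cv2.resize(b,(259,345),interpolation=3)]))
for n in('top','scene'):
    d=np.load('/tmp/%s.npz'%n);P=cloud(d).reshape(-1,3);h=cv2.cvtColor(d['image'],cv2.COLOR_RGB2HSV).reshape(-1,3)
    m=(np.hypot(P[:,0]-.559,P[:,1]-.199)<.036)&(abs(P[:,2]-.19)<.02);print(n,'pan floor',m.sum(),np.nanmedian(P[m],0).round(4))
    m=(np.hypot(P[:,0]-.559,P[:,1]-.199)<.06)&(abs(P[:,2]-np.median(P[m,2])-.007)<.004)&((P[:,0]-.559)*.966-(P[:,1]-.199)*.259<.045)
    q=P[m]; q=q[np.hypot(q[:,0]-.559,q[:,1]-.199)>.036]
    A=np.c_[2*q[:,:2],np.ones(len(q))];s=np.linalg.lstsq(A,(q[:,:2]**2).sum(1),rcond=None)[0];print('rim circle',len(q),s[:2].round(4),np.sqrt(s[2]+s[0]**2+s[1]**2).round(4))
    m=(abs(P[:,2]-.204)<.012)&(h[:,1]>90)&(np.hypot(P[:,0]-.48,P[:,1]-.2195)<.05);print('grip',m.sum(),P[m].mean(0).round(4) if m.any() else 0)
    # candle, top face & side fit
    m=(np.hypot(P[:,0]-.473,P[:,1]+.123)<.045)&(P[:,2]>.01)&(P[:,2]<.075);q=P[m]
    print('candle',len(q),cv2.minEnclosingCircle((q[q[:,2]>.05][:,:2]*1000).astype(np.float32)))
    q=q[(q[:,2]>.012)&(q[:,2]<.05)];A=np.c_[2*q[:,:2],np.ones(len(q))];s=np.linalg.lstsq(A,(q[:,:2]**2).sum(1),rcond=None)[0];print('side fit',len(q),s[:2].round(4),np.sqrt(s[2]+s[0]**2+s[1]**2).round(4))
"
```

```text
{'time_s': 11.425, 'q': [-19.1386, -3.2512, 98.2613, -0.0043, 84.925, 85.7591], 'position': [0.3316, 0.0093, 0.3006], 'tool_rot': [[0.9664, -0.2571, 0.001], [-0.2571, -0.9664, -0.0004], [0.0011, 0.0002, -1.0]], 'ft_force': [0.7848, -0.078, 0.4049], 'grip_width': 0.0814, 'gripper_force': 0.0}
top pan floor 1324 [0.5589 0.1985 0.1879]
rim circle 536 [0.5567 0.1999] 0.047
grip 378 [0.4822 0.2193 0.2027]
candle 745 ((475.80108642578125, -122.01596069335938), 29.809585571289062)
side fit 132 [ 0.4723 -0.1139] 0.0198
scene pan floor 814 [0.5582 0.1996 0.1872]
rim circle 383 [0.5523 0.1996] 0.0474
grip 293 [0.4739 0.222  0.2016]
candle 642 ((468.38873291015625, -123.37454223632812), 30.60677719116211)
side fit 289 [ 0.4676 -0.1209] 0.0237
```

View pics/c4.png

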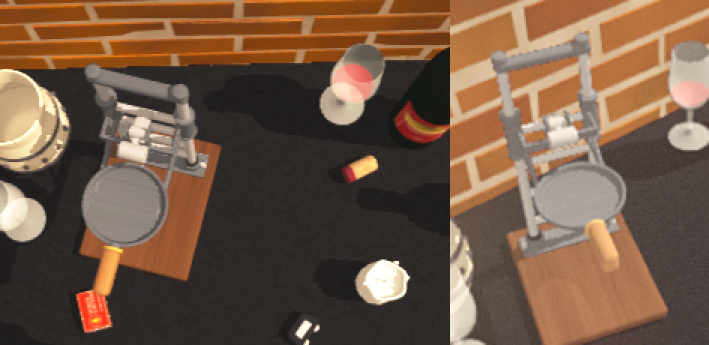

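The shelf hangs on the top rung, with the pan at crop pixel (124,204), floor z about 0.187 (0.050 + 0.137, as it should be). The other things are unmoved.

```bash
python3 -c "
from h import *
to([.474,-.122,.12],-15)"
```

```text
turn [ 0.001  -0.0011 -0.0058] shift after [0.1701 0.0878 0.1806] now [0.1704 0.0866 0.1809]
```

Emit:
{"name": "send_rows", "arguments": {
  "deltas": [
    [[0.034,0.017,0.036,0,0,0,0.95],[0.034,0.017,0.036,0,0,0,0.95],[0.034,0.017,0.036,0,0,0,0.95],[0.034,0.017,0.036,0,0,0,0.95],[0.034,0.017,0.036,0,0,0,0.95],[0,0,0,0,0,0,0.95],[0,0,0,0,0,0,0.95]]
  ]
}}

```text
time_s: 12.4
position: [0.4754, -0.1152, 0.1207]
tool_rot: [[0.966, -0.258, -0.0], [-0.258, -0.966, 0.0], [-0.0, -0.0, -1.0]]
ft_force: [0.3, 0.1, 0.5]
grip_width: 0.0837
gripper_force: 0.0
```

```bash
python3 -c "
from h import *
to([.474,-.122,.048],-15);st()"
```

```text
turn [-0.0002  0.0002  0.0012] shift after [0.0004 0.0069 0.0727] now [0.0004 0.0069 0.0727]
{'time_s': 12.4, 'q': [-27.5301, 24.5748, 95.5954, 0.0107, 59.8432, 77.3962], 'position': [0.4754, -0.1152, 0.1207], 'tool_rot': [[0.9662, -0.2577, -0.0001], [-0.2577, -0.9662, 0.0003], [-0.0002, -0.0002, -1.0]], 'ft_force': [0.265, 0.051, 0.5498], 'grip_width': 0.0837, 'gripper_force': 0.0}
```

Emit:
{"name": "send_rows", "arguments": {
  "deltas": [
    [[0,0.007,0.005,0,0,0,0.95],[0,0,0.025,0,0,0,0.95],[0,0,0.025,0,0,0,0.95],[0,0,0.018,0,0,0,0.95],[0,0,0,0,0,0,0.95],[0,0,0,0,0,0,0.7],[0,0,0,0,0,0,0.5],[0,0,0,0,0,0,0.35],[0,0,0,0,0,0,0.2],[0,0,0,0,0,0,0.2],[0,0,0,0,0,0,0.2]]
  ],
  "squeeze": 25
}}

```text
time_s: 13.78
position: [0.4739, -0.123, 0.0481]
tool_rot: [[0.966, -0.258, 0.001], [-0.258, -0.966, -0.001], [0.001, 0.0, -1.0]]
ft_force: [-0.9, 1.1, 7.6]
grip_width: 0.054
gripper_force: 25.2
```

```bash
python3 -c "
from h import *
st()"
```

```text
{'time_s': 13.775, 'q': [-28.4332, 31.2776, 99.9117, -0.0114, 48.7445, 76.5355], 'position': [0.4739, -0.123, 0.0481], 'tool_rot': [[0.9661, -0.2582, 0.0009], [-0.2582, -0.9661, -0.0007], [0.0011, 0.0004, -1.0]], 'ft_force': [-0.8558, 1.0865, 7.5605], 'grip_width': 0.054, 'gripper_force': 25.2454}
```

Emit:
{"name": "send_rows", "arguments": {
  "deltas": [
    [[0,0,-0.01,0,0,0,0.1],[0,0,-0.03,0,0,0,0.1],[0,0,-0.05,0,0,0,0.1],[0,0,-0.05,0,0,0,0.1],[0,0,-0.05,0,0,0,0.1],[0,0,-0.05,0,0,0,0.1],[0,0,-0.012,0,0,0,0.1],[0,-0.04,0,0,0,0,0.1],[0,-0.05,0,0,0,0,0.1],[0,-0.05,0,0,0,0,0.1],[0,-0.04,0,0,0,0,0.1],[0,0,0,0,0,0,0.1]]
  ]
}}

```text
time_s: 15.28
position: [0.5199, 0.0533, 0.2982]
tool_rot: [[0.967, -0.255, -0.002], [-0.255, -0.967, 0.001], [-0.002, -0.0, -1.0]]
ft_force: [0.2, -0.3, -1.4]
grip_width: 0.0539
gripper_force: 27.2
```

```bash
python3 -c "
from h import *
st();to([.557,.199,.27],-15)
d=look('scene','s5.png')
P=cloud(d).reshape(-1,3);h=cv2.cvtColor(d['image'],cv2.COLOR_RGB2HSV).reshape(-1,3)
s=telemetry.observe();p=s['position'];m=(np.linalg.norm(P-(np.array(p)-[0,0,.015]),axis=1)<.055)&(h[:,1]<70)&(h[:,2]>120)
q=P[m];print(len(q),np.percentile(q,[1,50,99],axis=0).round(4))
"
```

```text
{'time_s': 15.275, 'q': [-7.1471, 17.5153, 73.8963, 0.0188, 88.726, 97.6126], 'position': [0.5199, 0.0533, 0.2982], 'tool_rot': [[0.967, -0.2548, -0.0023], [-0.2548, -0.967, 0.0006], [-0.0024, -0.0, -1.0]], 'ft_force': [0.2242, -0.3271, -1.4414], 'grip_width': 0.0539, 'gripper_force': 27.1505}
turn [-0.      0.0024  0.0042] shift after [-0.0019 -0.1503  0.0282] now [-0.0012 -0.1503  0.0282]
1287 [[0.4896 0.0261 0.2517]
 [0.5035 0.0615 0.297 ]
 [0.5383 0.0891 0.3149]]
```

View pics/s5.png

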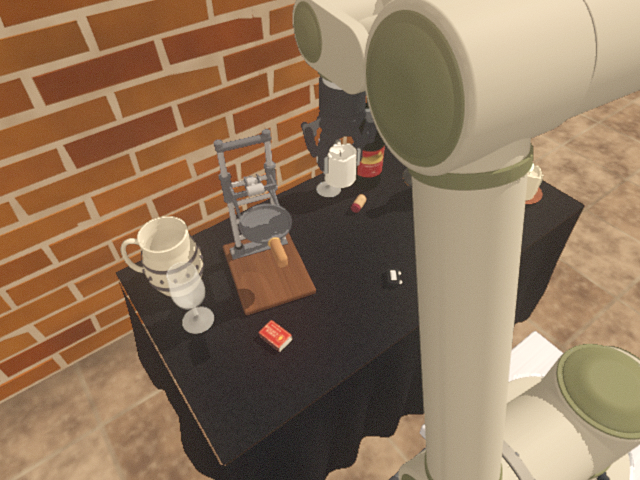

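The candle is held upright at (342,165), the shelf is hanging, and nothing else has moved. I'll carry it over the pan.

Emit:
{"name": "send_rows", "arguments": {
  "deltas": [
    [[-0.001,-0.038,0,0,0.002,0.004,0.1],[0,-0.04,0,0,0,0,0.1],[0,-0.04,0,0,0,0,0.1],[0,-0.032,0,0,0,0,0.1],[0,0,0,0,0,0,0.1],[0,0,0,0,0,0,0.1],[0,0,0,0,0,0,0.1]]
  ]
}}

```text
time_s: 16.2
position: [0.5583, 0.1948, 0.2994]
tool_rot: [[0.965, -0.264, 0.002], [-0.264, -0.965, -0.001], [0.002, 0.0, -1.0]]
ft_force: [0.0, -0.7, -1.1]
grip_width: 0.0538
gripper_force: 27.2
```

```bash
python3 -c "
from h import *
st();to([.557,.199,.245],-15)
d=look('scene');look('top')
a=np.load('/tmp/top.npz')['image'][100:330,180:420,::-1];b=d['image'][110:310,190:340,::-1]
cv2.imwrite('pics/c6.png',np.hstack([cv2.resize(a,(420,402),interpolation=3),cv2.resize(b,(302,402),interpolation=3)]))
"
```

```text
{'time_s': 16.2, 'q': [7.7967, 24.6442, 62.663, -0.0554, 92.6004, 113.0824], 'position': [0.5583, 0.1948, 0.2994], 'tool_rot': [[0.9646, -0.2637, 0.0017], [-0.2637, -0.9646, -0.0007], [0.0019, 0.0003, -1.0]], 'ft_force': [0.0359, -0.6581, -1.0606], 'grip_width': 0.0538, 'gripper_force': 27.2086}
turn [ 0.0003 -0.0019 -0.005 ] shift after [-0.0024 -0.0037  0.0544] now [-0.0025 -0.0037  0.0544]
```

View pics/c6.png

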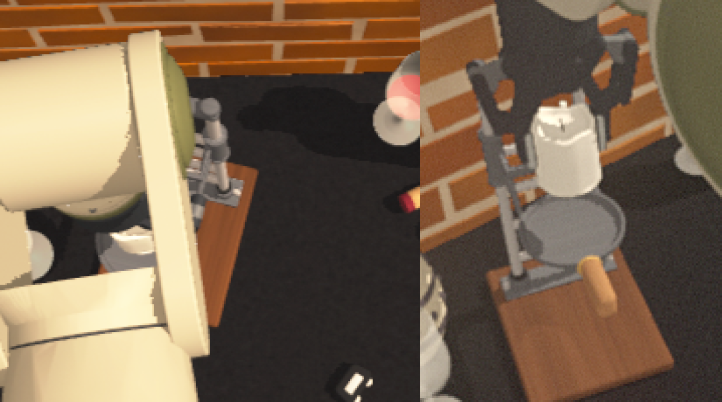

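The candle is over the pan, at crop pixel (567,150) with the pan at (572,225). I'll compare the two in the same camera before lowering.

```bash
python3 -c "
from h import *
from scipy.optimize import least_squares
d=np.load('/tmp/scene.npz');P=cloud(d);h=cv2.cvtColor(d['image'],cv2.COLOR_RGB2HSV)
m=np.zeros((480,640),bool);m[165:208,243:278]=1
m&=(h[...,1]<70)&(h[...,2]>130)&(P[...,2]>.255)&(P[...,2]<.30)
m=cv2.erode(m.astype(np.uint8),np.ones((3,3)))>0
q=P[m];print(len(q),np.percentile(q,[2,50,98],axis=0).round(4))
for r in (.027,.028,.03):
    f=least_squares(lambda c:np.hypot(q[:,0]-c[0],q[:,1]-c[1])-r,[.556,.196],loss='soft_l1',f_scale=.002);print(r,f.x.round(4),np.median(abs(f.fun)).round(4))
# pan rim near side, same camera, by outer circle
d2=P.reshape(-1,3);hh=h.reshape(-1,3)
m=(abs(d2[:,2]-.194)<.004)&(hh[:,1]<90)&(np.hypot(d2[:,0]-.555,d2[:,1]-.199)<.058)&(np.hypot(d2[:,0]-.555,d2[:,1]-.199)>.038)&(d2[:,0]<.575)
q=d2[m]
for r in(.043,.045):
    f=least_squares(lambda c:np.hypot(q[:,0]-c[0],q[:,1]-c[1])-r,[.556,.196],loss='soft_l1',f_scale=.002);print('pan',len(q),r,f.x.round(4),np.median(abs(f.fun)).round(4))
m=(abs(d2[:,2]-.204)<.014)&(hh[:,1]>90)&(np.hypot(d2[:,0]-.48,d2[:,1]-.2195)<.05);print('grip',m.sum(),d2[m].mean(0).round(4))
"
```

```text
479 [[0.5281 0.1825 0.2588]
 [0.5321 0.2089 0.2784]
 [0.5525 0.2249 0.2963]]
0.027 [0.5559 0.195 ] 0.001
0.028 [0.557  0.1945] 0.0011
0.03 [0.559  0.1934] 0.0011
pan 224 0.043 [0.548  0.1992] 0.0027
pan 224 0.045 [0.5501 0.1996] 0.0016
grip 309 [0.4741 0.222  0.2009]
```

Emit:
{"name": "send_rows", "arguments": {
  "deltas": [
    [[-0.0045,-0.0035,0,0,-0.002,-0.005,0.1],[0,0,0.015,0,0,0,0.1],[0,0,0.02,0,0,0,0.1],[0,0,0.015,0,0,0,0.1],[0,0,0.006,0,0,0,0.1],[0,0,0,0,0,0,0.1],[0,0,0,0,0,0,0.1]]
  ]
}}

```text
time_s: 17.18
position: [0.5552, 0.2007, 0.244]
tool_rot: [[0.966, -0.257, 0.001], [-0.257, -0.966, 0.0], [0.001, -0.001, -1.0]]
ft_force: [-0.3, 0.4, -0.9]
grip_width: 0.0537
gripper_force: 27.2
```

Emit:
{"name": "send_rows", "arguments": {
  "deltas": [
    [[0,0,0.002,0,0,0,0.1],[0,0,0.002,0,0,0,0.1],[0,0,0,0,0,0,0.1]]
  ]
}}

```text
time_s: 17.55
position: [0.5549, 0.2006, 0.2391]
tool_rot: [[0.966, -0.257, -0.0], [-0.257, -0.966, -0.0], [-0.0, 0.0, -1.0]]
ft_force: [0.4, 0.0, -1.4]
grip_width: 0.0536
gripper_force: 27.2
```

Emit:
{"name": "send_rows", "arguments": {
  "deltas": [
    [[0,0.001,0.001,0,0,0,0.1],[0,0,0.001,0,0,0,0.1],[0,0,0,0,0,0,0.1]]
  ]
}}

```text
time_s: 17.92
position: [0.5547, 0.1997, 0.2372]
tool_rot: [[0.966, -0.257, -0.0], [-0.257, -0.966, 0.0], [-0.0, 0.0, -1.0]]
ft_force: [-0.4, 1.2, -1.3]
grip_width: 0.0537
gripper_force: 27.2
```

Emit:
{"name": "send_rows", "arguments": {
  "deltas": [
    [[0,0,0.001,0,0,0,0.1],[0,0,0,0,0,0,0.1],[0,0,0,0,0,0,0.1]]
  ]
}}

```text
time_s: 18.3
position: [0.5547, 0.1997, 0.2363]
tool_rot: [[0.966, -0.257, 0.0], [-0.257, -0.966, 0.0], [0.0, -0.0, -1.0]]
ft_force: [0.1, -0.4, -0.7]
grip_width: 0.0536
gripper_force: 27.2
```

Emit:
{"name": "send_rows", "arguments": {
  "deltas": [
    [[0,0,0.001,0,0,0,0.1],[0,0,0,0,0,0,0.1],[0,0,0,0,0,0,0.1]]
  ]
}}

```text
time_s: 18.68
position: [0.5547, 0.1997, 0.2355]
tool_rot: [[0.966, -0.257, 0.0], [-0.257, -0.966, 0.0], [0.0, -0.0, -1.0]]
ft_force: [-0.4, 0.8, 1.0]
grip_width: 0.0538
gripper_force: 27.3
```

Emit:
{"name": "send_rows", "arguments": {
  "deltas": [
    [[0,0,0.0005,0,0,0,0.1],[0,0,0,0,0,0,0.1]]
  ]
}}

```text
time_s: 18.92
position: [0.5547, 0.1997, 0.2353]
tool_rot: [[0.966, -0.257, 0.001], [-0.257, -0.966, 0.0], [0.001, -0.0, -1.0]]
ft_force: [-1.2, 0.5, 4.7]
grip_width: 0.0537
gripper_force: 27.7
```

```bash
python3 -c "
from h import *
st();d=look('scene')
b=d['image'][120:280,190:340,::-1]
cv2.imwrite('pics/c7.png',cv2.resize(b,None,fx=3.5,fy=3.5,interpolation=3))
"
```

```text
{'time_s': 18.925, 'q': [8.3058, 26.6404, 69.9131, -0.0006, 83.4042, 113.2111], 'position': [0.5547, 0.1997, 0.2353], 'tool_rot': [[0.9664, -0.2572, 0.0007], [-0.2572, -0.9664, 0.0001], [0.0007, -0.0003, -1.0]], 'ft_force': [-1.2403, 0.5425, 4.6539], 'grip_width': 0.0537, 'gripper_force': 27.7147}
```

View pics/c7.png

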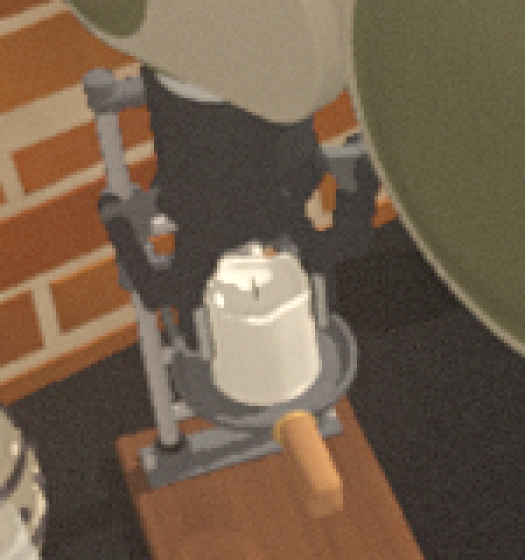

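The candle stands in the pan and is centred: candle columns 207–320 against rim columns 172–357, front gap consistent. I'll release it.

Emit:
{"name": "send_rows", "arguments": {
  "deltas": [
    [[0,0,-0.0007,0,0,0,0.1],[0,0,0,0,0,0,0.3],[0,0,0,0,0,0,0.5],[0,0,0,0,0,0,0.7],[0,0,0,0,0,0,0.8],[0,0,0,0,0,0,0.8],[0,0,-0.02,0,0,0,0.8],[0,0,-0.04,0,0,0,0.8],[0,0,-0.04,0,0,0,0.8],[-0.04,0,-0.02,0,0,0,0.8],[-0.04,0.04,0,0,0,0,0.8],[-0.04,0.045,0,0,0,0,0.8]]
  ]
}}

```text
time_s: 20.48
position: [0.4153, 0.1481, 0.3555]
tool_rot: [[0.967, -0.256, 0.001], [-0.256, -0.967, -0.0], [0.001, -0.0, -1.0]]
ft_force: [0.1, -1.2, 0.6]
grip_width: 0.0765
gripper_force: 0.0
```

Emit:
{"name": "send_rows", "arguments": {
  "deltas": [
    [[-0.02,0.05,0,0,0,0,0.8],[-0.02,0.05,0,0,0,0,0.8],[0,0.05,0,0,0,0,0.8],[0,0,0,0,0,0,0.8],[0,0,0,0,0,0,0.8]]
  ]
}}

```text
time_s: 21.1
position: [0.3397, 0.014, 0.3556]
tool_rot: [[0.966, -0.258, 0.0], [-0.258, -0.966, 0.0], [0.0, -0.0, -1.0]]
ft_force: [0.5, 0.1, -0.3]
grip_width: 0.0769
gripper_force: 0.0
```

```bash
python3 -c "
from h import *
st();d=look('scene');look('top')
a=np.load('/tmp/top.npz')['image'][120:330,180:400,::-1];b=d['image'][120:350,190:340,::-1]
cv2.imwrite('pics/c8.png',np.hstack([cv2.resize(a,(482,460),interpolation=3),cv2.resize(b,(300,460),interpolation=3)]))
d=np.load('/tmp/top.npz');P=cloud(d).reshape(-1,3)
m=(np.hypot(P[:,0]-.556,P[:,1]-.199)<.05)&(abs(P[:,2]-.245)<.015);print(cv2.minEnclosingCircle((P[m][:,:2]*1000).astype(np.float32)))
"
```

```text
{'time_s': 21.1, 'q': [-17.8694, -4.0915, 89.9971, 0.0168, 94.0754, 87.0686], 'position': [0.3397, 0.014, 0.3556], 'tool_rot': [[0.9662, -0.2578, 0.0004], [-0.2578, -0.9662, 0.0002], [0.0003, -0.0003, -1.0]], 'ft_force': [0.453, 0.123, -0.3059], 'grip_width': 0.0769, 'gripper_force': 0.0}
((566.5493774414062, 197.08489990234375), 39.57406997680664)
```

View pics/c8.png

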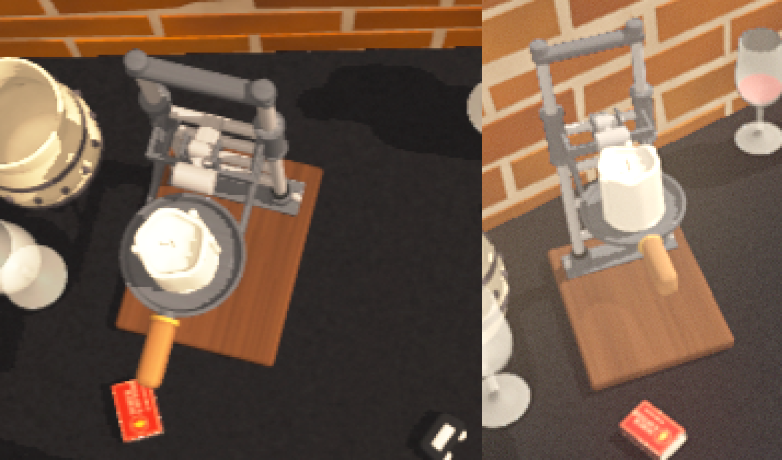

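The candle stands upright in the middle of the pan, with its base near (183,257) and the pan's centre near (183,254). The shelf hangs on the pawl, the other things are untouched and the arm is clear.

```bash
python3 -c "
from h import *
print(env.close_job())"
```

```text
the job is handed in; nothing more can be done
None
```

I raised the shelf past the top rung and lowered it until the pawl carried it, at a lift of about 0.137 m. I then set the dishless candle upright within a few mm of the pan's middle and handed the job in at about 21 s; the judgement was not shown.

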